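Feel which way round the clamp's stop block sits, turn it if need be, and lock the slide

TASK

Lock the sample clamp by pushing its slide fully home under the stop block in the swivel. The block looks alike both ways round but is recessed under one end only, so feel with the slide: if it stops short, draw it right back, swing the swivel by its peg half a turn to the other stop, and push the slide home. Never swing the swivel with the slide's nose inside it, leave the things standing round the clamp where they are, and let go at the end.

Things in the scene. Friction and masses are not known exactly. Their poses are not given: they have to be found in the camera images.
- clamp: Sample clamp fixed to the worktop: L-shaped aluminium bed 12 mm thick, slide at its near end, round steel swivel beyond. Origin on the worktop; x level along the slide's travel, from slide to swivel; z up. In its frame: slide rails 30 mm high at y = +-20 mm, end stop 36 mm high at x = -122 mm; a storage pocket (76 x 46 mm, top z = 54 mm, holding a second block, unused) at x = 30, y = 105 mm.
- slide (a joint): How far the slide is in, m: 0 right back, 0.034 fully home (hard stop), along the clamp's +x. Drags with about 2 N, stays where left, starts at 0 to 0.004. Its 12 mm wide nose is out of the swivel below 0.003. With the block's plain end facing it, it stops at about 0.019 (+-0.002); with the recessed end it goes under the block to 0.034. Push it in only with the swivel at one of its stops.
- tab_mid (a point): Middle of the upright black tab on the slide, to push or draw it by: 10 mm thick along the clamp's x, 26 mm wide along its y, from 34 mm below this point (the carriage's top, z = 36 mm) to 15 mm above it (z = 85 mm). Moves with the slide; its axes are the clamp's. With the slide right back it is at x = -85, y = 0, z = 70 mm in the clamp's frame.
- swivel (a joint): Angle of the swivel, rad: 0 at its first stop (where it starts), pi at its second stop; growing is clockwise from above. Light friction (about 2 N at the peg) keeps it where it is left. The aluminium block in it is captive and turns with it: half a turn brings its other end to face the slide. Which end is recessed differs from time to time and cannot be seen.
- swivel_axis (a point): Point on the swivel's upright axis, level with the drum's flat top (z = 54 mm): x = 30, y = 0 mm in the clamp's frame. Drum radius 46 mm; a fixed guard ring round it, outer radius 54 mm, is 41 mm high. Its axes turn with the swivel.
- peg_mid (a point): Middle of the upright round black peg on the swivel, 12 mm thick, from 21 mm below this point (top of its 18 mm wide collar, z = 57 mm) to 16 mm above it (z = 94 mm), 32 mm from the swivel's axis. At swivel 0 it is on the clamp's +y side of the axis; as the angle grows it goes round the far (+x) side to the -y side at pi.
- sample_pot1: Bystander to be left alone: white pot with a red screw lid, 68 mm wide, 63 mm high, beyond the clamp; origin under its centre.
- amber_bottle: Bystander to be left alone: small brown bottle with a black cap, 53 mm wide, 109 mm high, beyond the clamp; origin under its centre.
- timer: Bystander to be left alone: flat white timer, 60 x 66 x 18 mm, on the clamp's -y side; origin under its centre.
- petri_dish: Bystander to be left alone: closed shallow dish, 60 mm wide, 13 mm high, on the clamp's +y side near the slide; origin under its centre.

How it is judged:
At the end, for the whole second after the job is handed in: The slide is pushed home (its reading over 0.030 of 0.034 m) and at rest, and the swivel is within 0.2 rad of one of its two stops and at rest (value of joint slide above 0.03 m and not (value of joint swivel between 0.2 and 2.94 rad) and velocity of joint slide below 0.01 m/s and velocity of joint swivel below 0.05 rad/s); the robot touches nothing.
It fails at once if the swivel is swung (more than 0.2 rad from both stops) while the slide is more than 8 mm in (value of joint swivel between 0.2 and 2.94 rad and value of joint slide above 0.008 m).
It fails at once if a bystander (pot, bottle, timer or dish) is shifted by more than 30 mm (distance of any of sample_pot1, amber_bottle, timer, petri_dish from where it was at the start of the episode above 0.03 m).
It also fails if it takes over 59 s, if anything falls off the work surface, if the arm or the gripper's body presses on something with over 40 N, if the wrist force passes 120 N, or if a joint passes its speed limit or range.

ROBOT

A 6-joint arm with a two-finger parallel gripper is mounted at the origin on the work surface; the furniture and walls round the work are solid. World frame = base frame: x ahead of the robot, y to its left, z up, the work surface at z = 0. Lengths are in m, angles in rad, forces in N, time in s.
With the tool pointing down it reaches from about 0.35 to 0.95 m from the base axis. Payload 17.4 kg.
Tool frame: the origin (TCP) lies midway between the tips of the shut fingers; the grasp point (between the pads) lies 19 mm behind it; z points along the fingers, y is the line along which they close (so a half turn about z gives the same grasp; the last joint's range is limited). The gripper opens to 93 mm and grips with 3 to 60 N. Pads are 15 mm wide; open, the fingers measure 128 mm over their backs; the gripper's body (75 mm by 188 mm) begins 65 mm behind the grasp point.
Start: joints at [-1.186, 0.116, 1.442, -0, 1.584, -0.038], TCP at [0.277, -0.616, 0.219] pointing down, gripper open.
Joint ranges: [-2.83, 2.83], [-0.83, 2.19], [0.07, 2.5], [-1.14, 4.28], [0.01, 3], [-2.97, 2.97]. Speed limits (rad/s): [1.89, 1.89, 2.22, 3.14, 3.14, 3.14].

INTERFACE

Orientations are given as a unit quaternion [w, x, y, z].
In Python, from cell import env, camera, find_in, masks_of gives the robot as it stands.
- The arm moves only by the tool move_arm, never from a script. Its argument "deltas" is a list of rows, each a list of 7 numbers: the opening, from 0 (shut) to 1 (fully open), then the shift along the tool's x, y, z in cm, then the turn, a rotation vector about the tool's x, y, z in degrees. A call has 1 to 5 rows; each row shifts and turns the commanded pose from where the row before left it, along the tool's axes as they then stand; what a row does not reach is not made up. A row lasts 1/8 s, in which the tool goes at most 62.5 mm and 10.7 degrees, less where a joint would pass 70% of its speed; a pose out of reach is approached as far as the arm can. A call is refused whole if a number of a shift passes 6.25 or a number of a turn 10.7, either way. A call with a gripper value outside its range is refused whole. The fingers move at their own pace and stop on an object; "newtons" is the grip in N (left out, the last holds). Time passes only in rows, so rows that do not move let the fingers close. It gives the time, the measured TCP pose, the force, the opening and the grip force at its end, in the units of the state.
- env.observe(): the state, without advancing time (a new reading comes with each control period).
- camera(name): name is "scene" or "top" or "wrist"; returns a dict with "color" (420x560x3 uint8, red, green, blue), "depth" (420x560 float32, m along the optical axis (not along the pixel's ray), 0 where there is no reading), "fx", "fy", "cx", "cy" (pixels), "pose" (4x4, takes a point from camera to world coordinates); the wrist camera has in their place "mount" (4x4, takes a point from camera to tool coordinates, whose origin is the TCP and whose axes are the flange's). Camera axes: x right, y up, looking along -z (the intrinsics and any distortion apply to the point x, -y, -z); pixel columns grow to the right and rows downward; lengths in m; the calibration is good to about 2 mm. A picture is of the moment at which its call begins: read the wrist's pose just before it.
- env.hand_in(): hands the job in; it is judged then, once.
Trained networks look in a picture, given as the dict that the camera call returned (one of the last four; its "shot" number tells which), for a name from the list of things; names that differ only in an ending like _2 or _b are one class to them, and where a whole thing is asked for, a point or a joint stands for the part that bears it (a point fixed in the world has none). Each returns a list of dicts, best first, with "score" (0 to 1); they miss things now and then, are a little off and sometimes report something else, mostly with a low value. They report only what shows in the picture. A call takes as long as a camera call.
- find_in(picture, thing): "box" ([left, top, right, bottom] in pixels, round what is visible of it).
- masks_of(picture, thing): "mask" (420x560 bool, what is visible of it) and "box" ([left, top, right, bottom] in pixels, round what is visible of it).
The state is a dict: "clock": time; "qpos": joint angles; "qvel": joint speeds; "joint_torque": joint torques, N m; "tool_pos": TCP position; "orientation": TCP orientation; "ft_force": force on the tool from outside, world axes, zero at the start; "moment": the same for the moment, N m; "finger_gap": finger opening in m; "finger_force": force on a finger pad.
Only numpy, scipy, OpenCV 4.12 (cv2) and the standard library are available. Lean on these libraries where they do the work, as an engineer would, in place of code of your own. Each camera call takes 0.05 s, during which the arm holds its last target. There are 200 camera calls.

## Working session

There is one attempt and no reset: what is moved stays moved. The work goes in short steps, Python scripts to look and compute and a tool call to move; the robot and the scene stay as the last step left them, time stands still between calls to the robot, and variables do not carry over. Pictures are saved under pics/ and viewed, at most 10 in all, crops included, and the job is handed in when it is done.

Besides the shell and the picture viewer there is one more tool, called after "Request:" by a JSON object that holds its "method" and its "body", one argument or row to a line. move_arm: Moves the arm, as the interface text tells. Its arguments: {"type":"object","properties":{"deltas":{"type":"array"},"newtons":{"type":"number"}},"required":["deltas"]}

```bash
mkdir -p pics
cat > h.py <<'E'
import numpy as np, cv2
from cell import env, camera, find_in, masks_of
def pts(p, m):
    v,u=np.nonzero(m&(p["depth"]>0)); d=p["depth"][v,u]
    c=np.c_[(u-p["cx"])/p["fx"]*d, -(v-p["cy"])/p["fy"]*d, -d, np.ones_like(d)]
    return (c@np.array(p["pose"]).T)[:,:3]
def save(p,n): cv2.imwrite(n,p["color"][:,:,::-1])
E
python3 - <<'E'
from h import *
for n in ("top","scene"):
    p=camera(n); save(p,f"pics/{n}0.png")
    print(n,p["fx"],np.round(p["pose"],3).tolist(),[k for k in p])
    for t in ["clamp","tab_mid","slide","swivel","peg_mid","sample_pot1","amber_bottle","timer","petri_dish"]:
        try: r=masks_of(p,t)
        except Exception as e: print(t,e); continue
        for q in r[:2]:
            w=pts(p,q["mask"])
            if len(w): print(t,round(q["score"],2),np.round(q["box"]).tolist(),len(w),np.round(np.median(w,0),3),np.round(np.percentile(w,2,axis=0),3),np.round(np.percentile(w,98,axis=0),3))
print(env.observe())
E
```

```text
top 390.2848712789409 [[-0.02, 0.999, -0.043, 0.612], [-1.0, -0.02, 0.012, 0.019], [0.011, 0.043, 0.999, 0.931], [0.0, 0.0, 0.0, 1.0]] ['color', 'depth', 'fx', 'fy', 'cx', 'cy', 'pose', 'shot']
clamp 0.97 [261.0, 166.0, 352.0, 266.0] 5263 [ 0.652 -0.062  0.016] [ 0.524 -0.149  0.01 ] [0.739 0.045 0.059]
tab_mid 0.69 [314.0, 219.0, 330.0, 256.0] 346 [ 0.571 -0.081  0.038] [ 0.546 -0.095  0.025] [ 0.621 -0.065  0.088]
slide 0.53 [312.0, 220.0, 330.0, 253.0] 348 [ 0.572 -0.081  0.038] [ 0.546 -0.095  0.017] [ 0.619 -0.065  0.088]
swivel 0.89 [304.0, 180.0, 346.0, 219.0] 1039 [ 0.668 -0.087  0.055] [ 0.628 -0.133  0.028] [ 0.711 -0.048  0.093]
peg_mid 0.71 [305.0, 179.0, 342.0, 218.0] 1065 [ 0.67  -0.088  0.055] [ 0.63  -0.133  0.028] [ 0.713 -0.048  0.093]
sample_pot1 0.91 [329.0, 127.0, 357.0, 156.0] 747 [ 0.793 -0.134  0.063] [ 0.765 -0.167  0.002] [ 0.827 -0.104  0.067]
timer 0.75 [355.0, 191.0, 384.0, 219.0] 653 [ 0.657 -0.2    0.018] [ 0.629 -0.232  0.014] [ 0.685 -0.171  0.022]
petri_dish 0.98 [277.0, 230.0, 302.0, 254.0] 459 [ 0.577 -0.005  0.012] [ 0.552 -0.03   0.009] [0.602 0.
[... 1596 characters left out ...]
clock': 1.0, 'qpos': array([-1.18580646e+00,  1.16003994e-01,  1.44161072e+00,  4.23876906e-06,
        1.58399996e+00, -3.77886106e-02]), 'qvel': array([-0.00078265, -0.00013001,  0.0002546 , -0.00030922,  0.00028938,
       -0.00160214]), 'joint_torque': array([ 2.77740604e-03, -7.21005964e+01, -6.22774315e+01,  7.81247369e-02,
        1.81052531e-02, -3.18559387e-05]), 'tool_pos': array([ 0.27695043, -0.61556957,  0.21863678]), 'orientation': array([-1.12073542e-05,  9.77740364e-01,  2.09818445e-01,  1.86152160e-07]), 'ft_force': array([ 0.07157553,  0.33390838, -0.34379081]), 'moment': array([-0.0015736 , -0.03775283,  0.04278899]), 'finger_force': 0.0, 'finger_gap': 0.09303493487938104}
```

Run:
```python
from h import *
for n in ("top","scene"):
    p=camera(n)
    w=pts(p,np.ones((420,560),bool))
    near=(w[:,0]>.5)&(w[:,0]<.75)&(w[:,1]>-.16)&(w[:,1]<.07)
    w=w[near]
    hi=w[w[:,2]>.068]
    A=hi[hi[:,0]<.61]; B=hi[hi[:,0]>.61]
    for nm,a in(("tab",A),("peg",B)):
        t=a[a[:,2]>np.percentile(a[:,2],95)-.008]
        print(n,nm,len(t),np.round(t.mean(0),4),np.round(t.min(0),4),np.round(t.max(0),4))
    d=w[(abs(w[:,2]-.055)<.004)]
    for nm,a in(("drum",d[d[:,1]<-.03]),("pocket",d[d[:,1]>-.03])):
        r=cv2.minAreaRect((a[:,:2]*1000).astype(np.float32)); c=cv2.minEnclosingCircle((a[:,:2]*1000).astype(np.float32))
        print(nm,len(a),np.round(a.mean(0),4),r,c)
    b=w[abs(w[:,2]-.012)<.004]; print('bed',cv2.minAreaRect((b[:,:2]*1000).astype(np.float32)))
    c=p["color"][150:310,220:420] if n=="scene" else p["color"][110:290,230:410]
    cv2.imwrite(f"pics/{n}1.png",cv2.resize(c[:,:,::-1],None,fx=3.3,fy=3.3,interpolation=cv2.INTER_CUBIC))
```

```text
top tab 58 [ 0.5605 -0.0799  0.0855] [ 0.5557 -0.0932  0.0817] [ 0.5648 -0.0671  0.0887]
top peg 26 [ 0.674  -0.0593  0.0946] [ 0.6687 -0.0644  0.0889] [ 0.6791 -0.0537  0.0974]
drum 1069 [ 0.6703 -0.0924  0.055 ] ((643.4114379882812, -97.86927795410156), (148.4918212890625, 91.74462127685547), 12.473285675048828) ((639.357177734375, -87.71652221679688), 76.70154571533203)
pocket 466 [0.6815 0.0132 0.0542] ((681.6842651367188, 13.13082504272461), (46.19548034667969, 74.2432861328125), 84.14905548095703) ((681.59130859375, 13.814278602600098), 42.84098815917969)
bed ((629.1920776367188, -47.54981994628906), (205.05897521972656, 222.96786499023438), 84.21422576904297)
scene tab 82 [ 0.5584 -0.0776  0.085 ] [ 0.5536 -0.0894  0.0795] [ 0.566  -0.0637  0.0885]
scene peg 28 [ 0.6725 -0.0567  0.0935] [ 0.6672 -0.0613  0.0884] [ 0.6788 -0.0496  0.0976]
drum 1003 [ 0.6638 -0.0897  0.055 ] ((637.1593017578125, -94.14585876464844), (160.80184936523438, 91.79649353027344), 11.858841896057129) ((634.8993530273438, -85.14962005615234), 81.72857666015625)
pocket 388 [0.679  0.0167 0.0541] ((680.7676391601562, 17.038951873779297), (48.572410583496094, 74.47940063476562), 83.3677978515625) ((680.61328125, 15.98259162902832), 42.15068817138672)
bed ((628.076904296875, -43.72270202636719), (205.84046936035156, 224.77003479003906), 84.47235107421875)
```

View pics/top1.png

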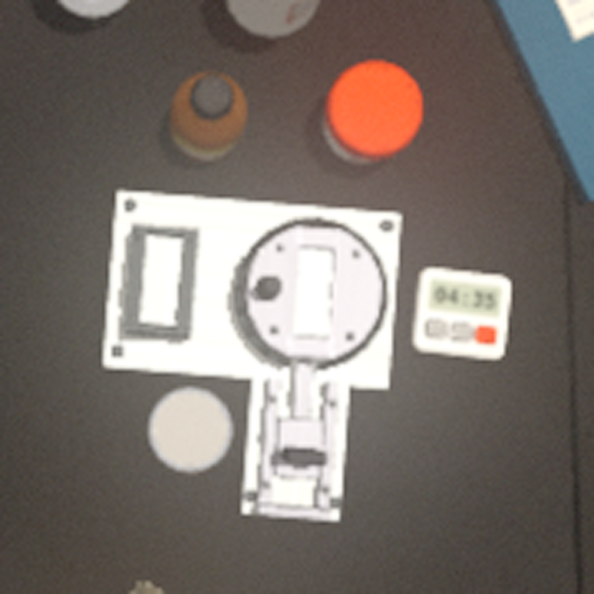

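View pics/scene1.png

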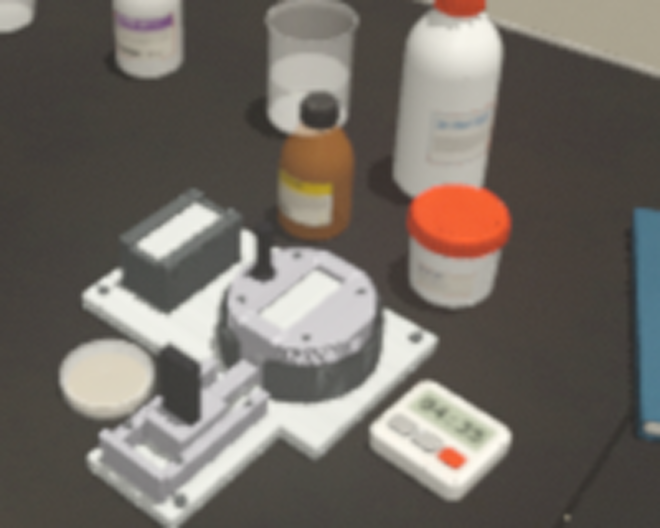

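The top and scene crops agree. The tab is at about world (0.560, -0.079), the peg at (0.674, -0.058) and the swivel axis at (0.671, -0.090). The clamp's x axis is at about -5.7°, and the pocket position matches that. First I'll turn the tool so its y lies along clamp x, which puts tool x along clamp y.

Request:
{"method": "move_arm", "body": {
  "deltas": [
    [0.5,0,0,0,0,0,-10],
    [0.5,0,0,0,0,0,-10],
    [0.5,0,0,0,0,0,-10],
    [0.5,0,0,0,0,0,-10],
    [0.5,0,0,0,0,0,-10]
  ],
  "newtons": 20
}}

```text
clock: 1.72
tool_pos: [0.277, -0.6156, 0.2186]
orientation: [-0.0, 0.796, 0.606, 0.0]
ft_force: [0.1, -0.1, 0.2]
finger_gap: 0.0484
finger_force: 0.0
```

Request:
{"method": "move_arm", "body": {
  "deltas": [
    [0.5,0,0,0,0,0,-10],
    [0.5,4,1.6,0,0,0,0],
    [0.5,4,1.6,0,0,0,0],
    [0.5,4,1.6,0,0,0,0],
    [0.5,4,1.6,0,0,0,0]
  ]
}}

```text
clock: 2.35
tool_pos: [0.3572, -0.4616, 0.2187]
orientation: [0.0, 0.742, 0.671, 0.0]
ft_force: [1.2, -0.7, -0.2]
finger_gap: 0.0467
finger_force: 0.0
```

Request:
{"method": "move_arm", "body": {
  "deltas": [
    [0.5,4,1.6,0,0,0,0],
    [0.5,4,1.6,0,0,0,0],
    [0.5,4,1.6,0,0,0,0],
    [0.5,4,1.6,0,0,0,0],
    [0.5,4,1.6,0,0,0,0]
  ]
}}

```text
clock: 2.98
tool_pos: [0.4569, -0.2706, 0.2188]
orientation: [0.0, 0.742, 0.671, 0.0]
ft_force: [-0.1, -1.1, -0.4]
finger_gap: 0.0466
finger_force: 0.0
```

Request:
{"method": "move_arm", "body": {
  "deltas": [
    [0.5,4,1.6,0,0,0,0],
    [0.5,4,1.6,0,0,0,0],
    [0.5,4,1.6,0,0,0,0],
    [0.5,4,1.6,0,0,0,0],
    [0.5,0,0,0,0,0,0]
  ]
}}

```text
clock: 3.6
tool_pos: [0.537, -0.1171, 0.2186]
orientation: [-0.0, 0.741, 0.672, 0.0]
ft_force: [-0.9, -0.3, 0.5]
finger_gap: 0.0466
finger_force: 0.0
```

Request:
{"method": "move_arm", "body": {
  "deltas": [
    [0.5,2,0.9,0,0,0,0],
    [0.5,2,0.95,0,0,0,0],
    [0.5,0,0,3,0,0,0],
    [0.5,0,0,3,0,0,0],
    [0.5,0,0,0,0,0,0]
  ]
}}

```text
clock: 4.22
tool_pos: [0.5578, -0.0811, 0.1567]
orientation: [-0.001, 0.742, 0.671, -0.001]
ft_force: [0.5, 0.5, 0.7]
finger_gap: 0.0464
finger_force: 0.0
```

```bash
cat >> h.py <<'E'
from scipy.spatial.transform import Rotation as R
def wrist():
    o=env.observe(); p=camera("wrist"); w,x,y,z=o["orientation"]
    T=np.eye(4); T[:3,:3]=R.from_quat([x,y,z,w]).as_matrix(); T[:3,3]=o["tool_pos"]
    p["pose"]=T@np.array(p["mount"]); return p
X=np.array([.9951,-.0985]);Y=np.array([.0985,.9951])
E
python3 - <<'E'
from h import *
p=wrist(); save(p,"pics/w0.png"); o=env.observe(); t=o["tool_pos"]; print(t)
w=pts(p,np.ones((420,560),bool))
w=w[(w[:,0]>.5)&(w[:,0]<.75)&(w[:,1]>-.16)&(w[:,1]<.07)]
a=w[(w[:,2]>.078)&(w[:,2]<.1)]
c=np.c_[(a[:,:2]-t[:2])@X,(a[:,:2]-t[:2])@Y,a[:,2]]
for s in (abs(c[:,0])<.04, c[:,0]>.06):
    q=c[s]
    if len(q): print(len(q),np.round(q.mean(0),4),np.round(np.percentile(q,2,axis=0),4),np.round(np.percentile(q,98,axis=0),4))
E
```

```text
[ 0.55848687 -0.08119873  0.15857977]
551 [0.0012 0.0043 0.0852] [-0.0037 -0.0088  0.0797] [0.0057 0.016  0.087 ]
470 [0.1105 0.0354 0.0908] [0.1065 0.0299 0.0785] [0.1173 0.0405 0.0956]
```

View pics/w0.png

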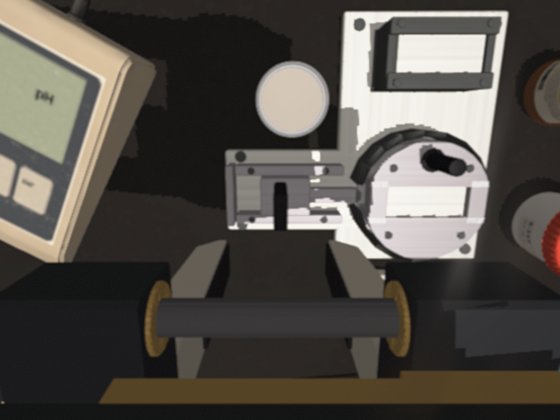

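The tab sits between the open fingers, at column 280, rows 180-230. A pH meter is at the left (columns 0-150), so I'll check that the gripper body clears it.

Run:
```python
from h import *
p=wrist(); m=np.zeros((420,560),bool); m[0:250,0:150]=1
w=pts(p,m); w=w[w[:,2]>.02]
print(len(w),w.min(0),w.max(0), np.percentile(w,[5,50,95],axis=0))
```

```text
27260 [ 0.31248825 -0.11089098  0.0200091 ] [0.47098395 0.08672822 0.06836388] [[ 0.35018744 -0.08656983  0.02904406]
 [ 0.40618776  0.00144906  0.05541565]
 [ 0.45826735  0.06303421  0.06574022]]
```

Request:
{"method": "move_arm", "body": {
  "deltas": [
    [0.5,0.35,0.1,2.5,0,0,0],
    [0.5,0,0,2.5,0,0,0],
    [0.5,0,0,2.5,0,0,0],
    [0.5,0,0,2.5,0,0,0],
    [0.5,0,0,0,0,0,0]
  ]
}}

```text
clock: 4.95
tool_pos: [0.5599, -0.0779, 0.0586]
orientation: [-0.0, 0.742, 0.671, -0.0]
ft_force: [-0.0, 0.7, 1.4]
finger_gap: 0.0465
finger_force: 0.0
```

Request:
{"method": "move_arm", "body": {
  "deltas": [
    [0.1,0,0,0,0,0,0],
    [0.1,0,0,0,0,0,0],
    [0.1,0,0,0,0,0,0],
    [0.1,0,0,0,0,0,0],
    [0.1,0,0,0,0,0,0]
  ],
  "newtons": 15
}}

```text
clock: 5.58
tool_pos: [0.56, -0.0778, 0.0588]
orientation: [0.0, 0.742, 0.671, 0.0]
ft_force: [-0.8, 0.8, 1.2]
finger_gap: 0.0098
finger_force: 14.1
```

Request:
{"method": "move_arm", "body": {
  "deltas": [
    [0.1,0,0.4,0,0,0,0],
    [0.1,0,0.4,0,0,0,0],
    [0.1,0,0.4,0,0,0,0],
    [0.1,0,0,0,0,0,0]
  ]
}}

```text
clock: 6.08
tool_pos: [0.5726, -0.0791, 0.0588]
orientation: [0.0, 0.742, 0.671, 0.0]
ft_force: [2.2, -0.6, 3.8]
finger_gap: 0.0097
finger_force: 14.3
```

Request:
{"method": "move_arm", "body": {
  "deltas": [
    [0.1,0,0.3,0,0,0,0],
    [0.1,0,0.3,0,0,0,0],
    [0.1,0,0.2,0,0,0,0],
    [0.1,0,0,0,0,0,0]
  ]
}}

```text
clock: 6.58
tool_pos: [0.5774, -0.0796, 0.0587]
orientation: [-0.003, 0.742, 0.671, -0.002]
ft_force: [-30.6, 3.7, 21.5]
finger_gap: 0.011
finger_force: 15.0
```

It stopped short after about 17.5 mm of travel at 31 N, so the plain end faces the slide. I'll draw the slide right back.

Request:
{"method": "move_arm", "body": {
  "deltas": [
    [0.1,0,-0.4,0,0,0,0],
    [0.1,0,-0.5,0,0,0,0],
    [0.1,0,-0.5,0,0,0,0],
    [0.1,0,-0.5,0,0,0,0],
    [0.1,0,0,0,0,0,0]
  ]
}}

```text
clock: 7.2
tool_pos: [0.5604, -0.0779, 0.0586]
orientation: [-0.0, 0.742, 0.671, -0.0]
ft_force: [-2.9, -0.3, 2.8]
finger_gap: 0.01
finger_force: 14.2
```

Request:
{"method": "move_arm", "body": {
  "deltas": [
    [0.1,0,-0.2,0,0,0,0],
    [0.1,0,-0.2,0,0,0,0],
    [0.1,0,-0.1,0,0,0,0],
    [0.1,0,0,0,0,0,0]
  ]
}}

```text
clock: 7.7
tool_pos: [0.5563, -0.0775, 0.0587]
orientation: [0.0, 0.742, 0.671, 0.0]
ft_force: [4.7, -0.7, -0.6]
finger_gap: 0.0098
finger_force: 14.3
```

Request:
{"method": "move_arm", "body": {
  "deltas": [
    [0.1,0,-0.1,0,0,0,0],
    [0.1,0,-0.1,0,0,0,0],
    [0.1,0,0,0,0,0,0]
  ]
}}

```text
clock: 8.07
tool_pos: [0.5561, -0.0774, 0.0587]
orientation: [0.002, 0.742, 0.671, 0.002]
ft_force: [25.3, -3.5, -11.0]
finger_gap: 0.0102
finger_force: 14.8
```

Request:
{"method": "move_arm", "body": {
  "deltas": [
    [0.1,0,0.2,0,0,0,0],
    [0.4,0,0,0,0,0,0],
    [0.4,0,0,0,0,0,0],
    [0.4,0,0,0,0,0,0],
    [0.4,0,0,0,0,0,0]
  ]
}}

```text
clock: 8.7
tool_pos: [0.5559, -0.0774, 0.0586]
orientation: [-0.0, 0.742, 0.671, -0.0]
ft_force: [0.5, -0.2, -0.1]
finger_gap: 0.037
finger_force: 0.0
```

Request:
{"method": "move_arm", "body": {
  "deltas": [
    [0.4,0,0,2.5,0,0,0]
  ]
}}

```text
clock: 8.82
tool_pos: [0.5574, -0.0777, 0.0356]
orientation: [0.002, 0.742, 0.671, 0.001]
ft_force: [-11.9, 2.7, 202.6]
finger_gap: 0.037
finger_force: 115.5
```

That was my error: I gave the lift the wrong sign. Tool z points down, so the fingers pressed onto the carriage and the wrist read about 203 N, over the 120 N limit. I'll back off upward, then see what state things are in.

Request:
{"method": "move_arm", "body": {
  "deltas": [
    [0.4,0,0,-3,0,0,0],
    [0.4,0,0,-3,0,0,0],
    [0.4,0,0,-3,0,0,0],
    [0.4,0,0,0,0,0,0]
  ]
}}

```text
clock: 9.32
tool_pos: [0.557, -0.0776, 0.1261]
orientation: [0.001, 0.742, 0.671, 0.001]
ft_force: [-0.2, 0.0, -0.4]
finger_gap: 0.0374
finger_force: 0.0
```

Run:
```python
from h import *
p=wrist(); t=env.observe()["tool_pos"]; print(t, env.observe()["ft_force"]); save(p,"pics/w1.png")
w=pts(p,np.ones((420,560),bool))
a=w[(w[:,2]>.078)&(w[:,2]<.1)&(w[:,0]>.5)&(w[:,0]<.75)&(w[:,1]>-.16)&(w[:,1]<.07)]
c=np.c_[(a[:,:2]-t[:2])@X,(a[:,:2]-t[:2])@Y,a[:,2]]
for s in (abs(c[:,0])<.03, c[:,0]>.06):
    q=c[s]
    if len(q): print(len(q),np.round(q.mean(0),4),np.round(np.percentile(q,2,axis=0),4),np.round(np.percentile(q,98,axis=0),4))
```

```text
[ 0.55634136 -0.07748256  0.12431404] [-0.00174748  0.25876374 -0.38466889]
681 [0.001  0.0011 0.0851] [-0.0036 -0.0119  0.0799] [0.0055 0.0126 0.0868]
649 [0.1129 0.0321 0.0906] [0.1091 0.0264 0.0789] [0.1195 0.0371 0.0956]
```

The scene is undisturbed: the tab is in place, right back, and the peg is 114 mm along x and 32 mm along y from the tool. I'll carry on to the peg.

Request:
{"method": "move_arm", "body": {
  "deltas": [
    [0.4,1,3.8,0,0,0,0],
    [0.4,1.1,3.8,0,0,0,0],
    [0.4,1.1,3.8,0,0,0,0],
    [0.4,0,0,0,0,0,0],
    [0.4,0,0,0,0,0,0]
  ]
}}

```text
clock: 10.0
tool_pos: [0.6719, -0.0571, 0.1223]
orientation: [-0.001, 0.742, 0.671, -0.001]
ft_force: [-0.3, 0.4, -0.1]
finger_gap: 0.0369
finger_force: 0.0
```

Request:
{"method": "move_arm", "body": {
  "deltas": [
    [0.4,0,0,2,0,0,0],
    [0.4,0,0,2,0,0,0],
    [0.4,0,0,1.7,0,0,0],
    [0.4,0,0,0,0,0,0]
  ]
}}

```text
clock: 10.5
tool_pos: [0.6717, -0.057, 0.0645]
orientation: [-0.001, 0.742, 0.671, -0.001]
ft_force: [0.9, 0.0, 0.7]
finger_gap: 0.0375
finger_force: 0.0
```

Request:
{"method": "move_arm", "body": {
  "deltas": [
    [0.1,0,0,0,0,0,0],
    [0.1,0,0,0,0,0,0],
    [0.1,0,0,0,0,0,0],
    [0.1,0,0,0,0,0,0]
  ],
  "newtons": 12
}}

```text
clock: 11.0
tool_pos: [0.6739, -0.0572, 0.0674]
orientation: [0.001, 0.742, 0.671, 0.001]
ft_force: [10.6, -0.1, -2.7]
finger_gap: 0.0108
finger_force: 12.0
```

Request:
{"method": "move_arm", "body": {
  "deltas": [
    [0.1,0,0.2,0,0,0,0],
    [0.1,-0.11,0.83,0,0,0,0],
    [0.1,-0.32,0.77,0,0,0,0],
    [0.1,-0.51,0.66,0,0,0,0],
    [0.1,0,0,0,0,0,0]
  ]
}}

```text
clock: 11.62
tool_pos: [0.6965, -0.0691, 0.0668]
orientation: [0.0, 0.742, 0.671, 0.0]
ft_force: [1.2, -1.1, 1.4]
finger_gap: 0.0109
finger_force: 12.0
```

Request:
{"method": "move_arm", "body": {
  "deltas": [
    [0.1,-0.66,0.51,0,0,0,0],
    [0.1,-0.77,0.32,0,0,0,0],
    [0.1,-0.83,0.11,0,0,0,0],
    [0.1,0,0,0,0,0,0]
  ]
}}

```text
clock: 12.12
tool_pos: [0.7026, -0.0925, 0.0664]
orientation: [-0.001, 0.742, 0.67, -0.001]
ft_force: [-4.4, 0.5, 1.5]
finger_gap: 0.0111
finger_force: 12.0
```

Request:
{"method": "move_arm", "body": {
  "deltas": [
    [0.1,-0.83,-0.11,0,0,0,0],
    [0.1,-0.77,-0.32,0,0,0,0],
    [0.1,-0.66,-0.51,0,0,0,0],
    [0.1,0,0,0,0,0,0]
  ]
}}

```text
clock: 12.62
tool_pos: [0.6924, -0.1156, 0.0666]
orientation: [0.002, 0.742, 0.67, 0.0]
ft_force: [11.0, -12.3, -6.4]
finger_gap: 0.0104
finger_force: 12.0
```

Request:
{"method": "move_arm", "body": {
  "deltas": [
    [0.1,-0.51,-0.66,0,0,0,0],
    [0.1,-0.32,-0.77,0,0,0,0],
    [0.1,-0.11,-0.83,0,0,0,0],
    [0.1,0,-0.2,0,0,0,0],
    [0.1,0,0,0,0,0,0]
  ]
}}

```text
clock: 13.25
tool_pos: [0.6674, -0.122, 0.0669]
orientation: [0.002, 0.742, 0.67, 0.001]
ft_force: [13.2, -9.7, -6.5]
finger_gap: 0.0108
finger_force: 12.0
```

The peg is at its predicted second-stop position and pressing on the stop. I'll open the fingers and lift, which is negative tool z.

Request:
{"method": "move_arm", "body": {
  "deltas": [
    [0.1,0,0.1,0,0,0,0],
    [0.4,0,0,0,0,0,0],
    [0.4,0,0,0,0,0,0],
    [0.4,0,0,0,0,0,0],
    [0.4,0,0,0,0,0,0]
  ]
}}

```text
clock: 13.88
tool_pos: [0.6672, -0.1207, 0.0667]
orientation: [-0.0, 0.742, 0.671, 0.0]
ft_force: [-0.6, -0.1, -0.3]
finger_gap: 0.0368
finger_force: 0.0
```

Request:
{"method": "move_arm", "body": {
  "deltas": [
    [0.4,0,0,-2,0,0,0],
    [0.4,0,0,-2,0,0,0],
    [0.4,0,0,-2,0,0,0],
    [0.4,0,0,0,0,0,0]
  ]
}}

```text
clock: 14.38
tool_pos: [0.6681, -0.121, 0.1294]
orientation: [0.001, 0.742, 0.671, 0.001]
ft_force: [-0.0, -0.1, -0.5]
finger_gap: 0.0372
finger_force: 0.0
```

Run:
```python
from h import *
t=env.observe()["tool_pos"]
for n in("top","scene"):
    p=camera(n); save(p,f"pics/{n}2.png")
    w=pts(p,np.ones((420,560),bool))
    a=w[(w[:,2]>.078)&(w[:,2]<.1)&(w[:,0]>.53)&(w[:,0]<.72)&(w[:,1]>-.15)&(w[:,1]<-.03)]
    for s in (a[:,0]<.6, a[:,0]>.62):
        q=a[s]
        if len(q): print(n,len(q),np.round(q.mean(0),4),np.round(np.percentile(q,[2,98],axis=0),4).tolist())
d=np.array([.5562,-.0779])-t[:2]; print(t,"dx",d@X,"dy",d@Y)
```

```text
scene 86 [ 0.5557 -0.0775  0.0844] [[0.5515, -0.0889, 0.0784], [0.5614, -0.0646, 0.0873]]
scene 58 [ 0.6649 -0.1202  0.0892] [[0.6612, -0.1254, 0.0784], [0.6714, -0.1145, 0.0968]]
[ 0.66809679 -0.12101286  0.12944665] dx -0.11559511400195426 dy 0.0318797690072758
```

The tab is still right back and the peg is at the second stop. I'll return to the tab, straight back at height and then down to z ≈ 0.059.

Request:
{"method": "move_arm", "body": {
  "deltas": [
    [0.4,1,-3.8,0,0,0,0],
    [0.4,1.1,-3.8,0,0,0,0],
    [0.4,1.1,-3.9,0,0,0,0],
    [0.4,0,0,0,0,0,0],
    [0.4,0,0,0,0,0,0]
  ]
}}

```text
clock: 15.1
tool_pos: [0.5562, -0.0775, 0.1264]
orientation: [-0.0, 0.742, 0.671, -0.0]
ft_force: [0.4, 0.7, -0.1]
finger_gap: 0.0372
finger_force: 0.0
```

Request:
{"method": "move_arm", "body": {
  "deltas": [
    [0.4,0,0,2.5,0,0,0],
    [0.4,0,0,2.3,0,0,0],
    [0.4,0,0,2,0,0,0],
    [0.4,0,0,0,0,0,0]
  ]
}}

```text
clock: 15.6
tool_pos: [0.5555, -0.0774, 0.0568]
orientation: [-0.001, 0.742, 0.671, -0.001]
ft_force: [0.1, 0.7, -0.1]
finger_gap: 0.0373
finger_force: 0.0
```

Request:
{"method": "move_arm", "body": {
  "deltas": [
    [0.1,0,0,0,0,0,0],
    [0.1,0,0,0,0,0,0],
    [0.1,0,0,0,0,0,0],
    [0.1,0,0,0,0,0,0],
    [0.1,0,0,0,0,0,0]
  ],
  "newtons": 15
}}

```text
clock: 16.23
tool_pos: [0.5564, -0.0775, 0.0593]
orientation: [0.0, 0.742, 0.671, 0.0]
ft_force: [2.0, -0.7, 4.9]
finger_gap: 0.0101
finger_force: 14.3
```

Request:
{"method": "move_arm", "body": {
  "deltas": [
    [0.1,0,0.5,0,0,0,0],
    [0.1,0,0.5,0,0,0,0],
    [0.1,0,0.5,0,0,0,0],
    [0.1,0,0,0,0,0,0]
  ]
}}

```text
clock: 16.73
tool_pos: [0.5716, -0.079, 0.0593]
orientation: [0.0, 0.742, 0.671, 0.0]
ft_force: [2.2, -0.4, 6.0]
finger_gap: 0.01
finger_force: 14.3
```

Request:
{"method": "move_arm", "body": {
  "deltas": [
    [0.1,0,0.4,0,0,0,0],
    [0.1,0,0.4,0,0,0,0],
    [0.1,0,0.3,0,0,0,0],
    [0.1,0,0.3,0,0,0,0],
    [0.1,0,0,0,0,0,0]
  ]
}}

```text
clock: 17.35
tool_pos: [0.5854, -0.0804, 0.0593]
orientation: [0.0, 0.742, 0.671, 0.0]
ft_force: [1.3, 1.1, 5.6]
finger_gap: 0.0093
finger_force: 14.3
```

Request:
{"method": "move_arm", "body": {
  "deltas": [
    [0.1,0,0.3,0,0,0,0],
    [0.1,0,0.2,0,0,0,0],
    [0.1,0,0.2,0,0,0,0],
    [0.1,0,0,0,0,0,0]
  ]
}}

```text
clock: 17.85
tool_pos: [0.5904, -0.0809, 0.0592]
orientation: [-0.002, 0.742, 0.671, -0.001]
ft_force: [-19.6, 2.0, 17.2]
finger_gap: 0.01
finger_force: 14.1
```

Travel is about 34 mm and the force shows the hard stop, so the slide is home. I'll ease off, open and lift clear.

Request:
{"method": "move_arm", "body": {
  "deltas": [
    [0.1,0,-0.1,0,0,0,0],
    [0.4,0,0,0,0,0,0],
    [0.4,0,0,0,0,0,0],
    [0.4,0,0,0,0,0,0],
    [0.4,0,0,0,0,0,0]
  ]
}}

```text
clock: 18.48
tool_pos: [0.5908, -0.0809, 0.0585]
orientation: [-0.0, 0.742, 0.671, -0.0]
ft_force: [0.6, -0.0, -0.0]
finger_gap: 0.037
finger_force: 0.0
```

Request:
{"method": "move_arm", "body": {
  "deltas": [
    [0.4,0,0,-3,0,0,0],
    [0.4,0,0,-3,0,0,0],
    [0.4,0,0,-3,0,0,0],
    [0.4,0,0,0,0,0,0],
    [0.4,0,0,0,0,0,0]
  ]
}}

```text
clock: 19.1
tool_pos: [0.5906, -0.0809, 0.1478]
orientation: [-0.0, 0.742, 0.671, -0.0]
ft_force: [0.3, -0.4, -0.2]
finger_gap: 0.0372
finger_force: 0.0
```

Run:
```python
from h import *
p=camera("scene")
w=pts(p,np.ones((420,560),bool))
a=w[(w[:,2]>.078)&(w[:,2]<.1)&(w[:,0]>.53)&(w[:,0]<.72)&(w[:,1]>-.15)&(w[:,1]<-.03)]
for s in (a[:,0]<.62, a[:,0]>.63):
    print(s.sum(),np.round(a[s].mean(0),4))
o=env.observe(); print(o["tool_pos"],o["ft_force"],o["clock"])
```

```text
78 [ 0.5886 -0.0807  0.0845]
57 [ 0.665  -0.1202  0.0893]
[ 0.59044265 -0.08086672  0.14743338] [-0.30906824 -0.08587896  0.32163631] 19.15
```

The tab moved 33 mm, from x = 0.5557 to 0.5886. The peg is at the second stop and the arm is clear.

```bash
python3 -c "
from cell import env; print(env.hand_in())"
```

```text
the job is handed in; nothing more can be done
None
```

The clamp is locked (slide home at about 33–34 mm, swivel at its second stop, arm clear, job handed in), but the attempt probably fails: at 8.8 s I gave a lift the wrong sign, pressed the fingers onto the carriage, and the wrist read about 203 N against the 120 N limit.

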